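Tip the notebook onto the copy board

ROBOT

A 7-joint arm with a two-finger parallel gripper is mounted at the origin on a cart in front of the work surface, level with it; the furniture and walls round the work are solid. World frame = base frame: x ahead of the robot, y to its left, z up, the work surface at z = 0. Lengths are in m, angles in rad, forces in N, time in s.
With the tool pointing down it reaches from about 0.425 to 0.925 m from the base axis. Payload 6.8 kg.
Tool frame: the origin (TCP) lies between the finger pads; the fingertips stand 14 mm ahead of it and the grasp point (between the pads) lies 5 mm behind it; z points along the fingers, y is the line along which they close (so a half turn about z gives the same grasp; the last joint's range is limited). The gripper opens to 85 mm and grips with 20 to 120 N. Pads are 22 mm wide; open, the fingers measure 114 mm over their backs; the gripper's body (76 mm by 85 mm) begins 54 mm behind the grasp point. The pads swing forward as they close: fully open they stand 13 mm farther back than shut.
Start: joints at [1.016, 0.477, 0.022, 1.555, -0.011, 1.109, -0.083], TCP at [0.292, -0.609, 0.209] pointing down, gripper open.
Joint ranges: [-2.96, 2.96], [-0.34, 2.1], [-1.41, 1.46], [0.24, 2.44], [-1.37, 4.51], [0.17, 1.92], [-2.96, 2.96]. Speed limits (rad/s): [2.39, 2.39, 3.14, 3.14, 3.14, 3.14, 3.14].

INTERFACE

Orientations are given as a rotation vector (axis times angle).
In Python, from bench import r, eyes, ticket gives the robot as it stands. The module is installed in compiled form; this text tells all that it offers.
- The arm moves only by the tool arm_command, never from a script. Its argument "plan" is text: rows parted by semicolons, each of 4 numbers parted by spaces: the shift along the tool's x, y, z in m, then the turn about the tool's z in degrees. In form: tx ty tz yaw; .... A call has 1 to 20 rows; each row shifts and turns the commanded pose from where the row before left it, along the tool's axes as they then stand; what a row does not reach is not made up. A row lasts 1/8 s, in which the tool goes at most 62.5 mm and 10.7 degrees, less where a joint would pass 70% of its speed; a pose out of reach is approached as far as the arm can. A call is refused whole if a number of a shift passes 0.0625 or a number of a turn 10.7, either way. A call with a gripper value outside its range is refused whole. "hand" is the closure, from -1 (fully open) to 1 (shut), set as the call begins (left out, the last holds). The fingers move at their own pace and stop on an object; "grip_force" is the grip in N (left out, the last holds). Time passes only in rows, so rows that do not move let the fingers close. It gives the time, the measured TCP pose, the force, the opening and the grip force at its end, in the units of the state.
- r.get_obs(): the state, without advancing time (a new reading comes with each control period).
- eyes.grab_frame(name): name is "scene" or "top"; returns (picture, depth): 384x512x3 uint8, red, green, blue; 384x512 float32, m along the optical axis (not along the pixel's ray), 0 where there is no reading.
- eyes.calibration(name): a dict with "fov_y" (degrees; the focal length in pixels is half the picture's height over the tangent of half this angle, whatever the lens; pixels are square), "cx", "cy" (the principal point, pixels), "origin" and "attitude" of the camera in the world. Camera axes: x right, y up, looking along -z (the intrinsics and any distortion apply to the point x, -y, -z); pixel columns grow to the right and rows downward; lengths in m; the calibration is good to about 2 mm. A picture is of the moment at which its call begins. calibration takes no time and is no camera call.
- ticket.hand_in(): hands the job in; it is judged then, once.
The state is a dict: "clock": time; "joints": joint angles; "qvel": joint speeds; "tau": joint torques, N m; "tcp_pos": TCP position; "orientation": TCP orientation; "contact_force": force on the tool from outside, world axes, zero at the start; "moment": the same for the moment, N m; "grip_width": finger opening in m; "gripper_force": force on a finger pad.
Only numpy, scipy, OpenCV 4.12 (cv2) and the standard library are available. Lean on these libraries where they do the work, as an engineer would, in place of code of your own. Each camera call takes 0.05 s, during which the arm holds its last target. There are 200 camera calls.

TASK

Get the notebook ready to be photographed, picking nothing up: first nudge the eraser right out of the black outline on the white copy board while the notebook stays standing. Then tip the standing notebook over with a light push near its top, away from the phone beside it, so that it falls flat on the board wholly inside the outline. Leave the phone and the rubber stamp on the desk pad, the cream jar and the tape roll where they are.

Things in the scene. Friction and masses are not known exactly. Their poses are not given: they have to be found in the camera images.
- desk_pad: fixed grey felt desk pad, 300 (x) x 420 (y) mm, 2 mm thick, on the table; origin at the centre of its underside, x roughly away from the robot, y its long axis, z up. The copy board lies on one half of it (+y or -y side, it varies), the phone on the other half, the notebook stands in the middle between their centres.
- copy_board: fixed white board, 180 (x) x 236 (y) mm, 3 mm thick, on the desk pad, its top 5 mm above the table; thin flat black lines mark an outline of 150 (x) x 210 (y) mm about its centre. Origin at the centre of its underside, z up; the notebook must fall roughly along its y, towards +y or -y, whichever leads from the notebook to its centre.
- notebook: bound tan-brown notebook, 150 x 90 x 14 mm, 0.14 kg, loose, standing on its short end on the board just inside a short side of the outline. Own x: its length, up at the start (top 155 mm above the table); y: its width; z: its thickness, level, across the covers. Origin at mid-cover, z 0 to 14 mm, 74 mm above its standing end. Tilted past about 5 degrees it falls by itself.
- notebook_mid (a point): centre of the notebook; standing, it is about 80 mm above the table
- corner0 (a point): a corner of the notebook (mid-thickness); it must end inside the outline
- corner1 (a point): a corner of the notebook (mid-thickness); it must end inside the outline
- corner2 (a point): a corner of the notebook (mid-thickness); it must end inside the outline
- corner3 (a point): a corner of the notebook (mid-thickness); it must end inside the outline
- eraser: small block eraser, 20 (x) x 46 (y) x 12 mm high, loose, lying on the copy board inside the outline, where the notebook would fall; origin at the centre of its underside, 5 mm above the table. Its yaw varies.
- phone: dark flat phone, 146 (x) x 72 (y) x 8 mm, lying on the desk pad on the side of the notebook away from the board's centre; origin at the centre of its underside; not to be moved
- stamp: rubber stamp with turned wooden handle, 25 x 44 x 65 mm high, standing at the far edge of the desk pad, behind the notebook's far edge; origin at the centre of its underside; not to be moved
- jar: round cream jar, 69 mm across, 41 mm high, on the table to the left; origin at the centre of its underside; not to be moved
- tape: roll of tape lying flat, 96 mm across, 25 mm high, on the table to the right; origin at the centre of its underside; not to be moved

How it is judged:
By the outcome, as a careful person would: the job done as asked, in the order asked, and still so for the second after the job is handed in, with the robot touching nothing.
It also fails if it takes over 54 s, if anything falls off the work surface, if the arm or the gripper's body presses on something with over 40 N, if the wrist force passes 120 N, or if a joint passes its speed limit or range.

## Working session

There is one attempt and no reset: what is moved stays moved. The work goes in short steps, Python scripts to look and compute and a tool call to move; the robot and the scene stay as the last step left them, time stands still between calls to the robot, and variables do not carry over. Pictures are saved under pics/ and viewed, at most 10 in all, crops included, and the job is handed in when it is done.

Besides the shell and the picture viewer there is one more tool, called as name(argument=value, ...) on one line, values as JSON. arm_command: Moves the arm, as the interface text tells. Its arguments: {"type":"object","properties":{"plan":{"type":"string"},"hand":{"type":"number"},"grip_force":{"type":"number"}},"required":["plan"]}

```bash
mkdir -p pics; cat > h.py <<'E'
from bench import r, eyes, ticket
import numpy as np, cv2
def grab(n,tag):
    p,d=eyes.grab_frame(n); np.savez(f'{tag}_{n}.npz',p=p,d=d); cv2.imwrite(f'pics/{tag}_{n}.png',p[:,:,::-1]); return p,d
E
python3 - <<'E'
from h import *
for n in("scene","top"):
    grab(n,'a'); print(eyes.calibration(n))
o=r.get_obs()
print({k:np.round(v,3) for k,v in o.items()})
E
```

```text
{'fov_y': 56.81217325135403, 'cx': 251.69007793674376, 'cy': 192.73556757536934, 'origin': array([-0.08457661,  0.58134156,  0.79559597]), 'attitude': array([ 0.47519856, -1.04962005, -2.13902976])}
{'fov_y': 57.00594827112103, 'cx': 249.70991676862337, 'cy': 193.6066632611979, 'origin': array([ 0.4507673 , -0.0268251 ,  1.41434985]), 'attitude': array([ 0.07741402, -0.09231224, -1.55864755])}
{'clock': np.float64(0.1), 'joints': array([ 1.016,  0.478,  0.022,  1.556, -0.011,  1.109, -0.083]), 'qvel': array([ 0.001, -0.003,  0.001, -0.002,  0.   ,  0.   , -0.   ]), 'tau': array([ 3.0000e-03, -5.9776e+01,  1.6130e+00, -2.8196e+01,  1.3000e-02,
        5.0000e-03, -0.0000e+00]), 'tcp_pos': array([ 0.291, -0.608,  0.208]), 'orientation': array([-3.062e+00, -6.960e-01,  1.000e-03]), 'contact_force': array([ 0.314, -0.391,  0.246]), 'moment': array([ 0.015,  0.012, -0.013]), 'gripper_force': np.float64(0.0), 'grip_width': np.float64(0.086)}
```

View pics/a_scene.png

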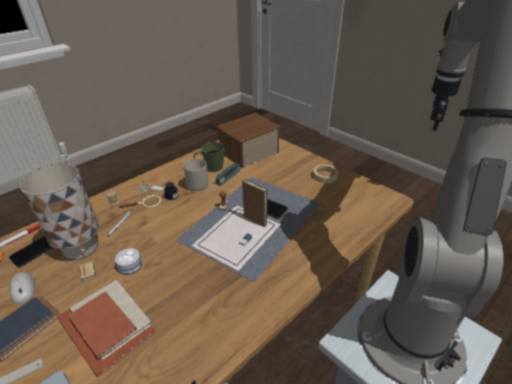

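View pics/a_top.png

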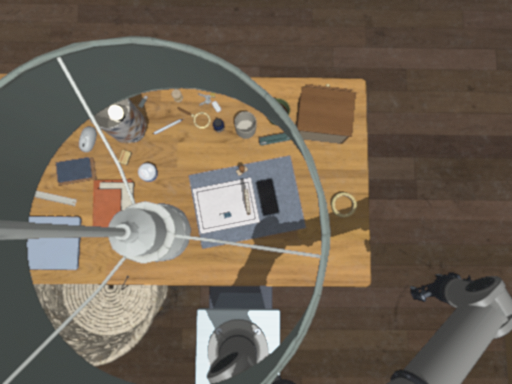

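```bash
cat >> h.py <<'E'
from scipy.spatial.transform import Rotation as R
C={n:eyes.calibration(n) for n in("scene","top")}
def cam(n):
    c=C[n]; return c, R.from_rotvec(c['attitude']).as_matrix(), 192/np.tan(np.radians(c['fov_y']/2))
def ray(n,uv,z):
    c,M,f=cam(n); uv=np.atleast_2d(uv).astype(float)
    d=np.c_[(uv[:,0]-c['cx'])/f,-(uv[:,1]-c['cy'])/f,-np.ones(len(uv))]@M.T
    return c['origin']+d*((z-c['origin'][2])/d[:,2])[:,None]
def proj(n,P):
    c,M,f=cam(n); q=(np.atleast_2d(P)-c['origin'])@M
    return np.c_[c['cx']+f*q[:,0]/-q[:,2], c['cy']-f*q[:,1]/-q[:,2]]
def dpt(n,uv,d):
    c,M,f=cam(n); uv=np.atleast_2d(uv); z=np.array([d[int(v),int(u)] for u,v in uv])
    return c['origin']+np.c_[(uv[:,0]-c['cx'])/f*z,-(uv[:,1]-c['cy'])/f*z,-z]@M.T
E
python3 - <<'E'
from h import *
o=r.get_obs()
for n in C:
    z=np.load(f'a_{n}.npz'); p,d=z['p'],z['d']
    print(n,'tcp px',proj(n,o['tcp_pos']))
    hsv=cv2.cvtColor(p,cv2.COLOR_RGB2HSV)
    x,y,w,h={'scene':(175,170,150,110),'top':(180,145,130,105)}[n]
    m=((hsv[...,1]<40)&(hsv[...,2]>165)).astype(np.uint8)
    k=np.zeros_like(m); k[y:y+h,x:x+w]=m[y:y+h,x:x+w]
    pts=np.argwhere(k)[:,::-1].astype(np.float32)
    cs,_=cv2.findContours(k,cv2.RETR_EXTERNAL,cv2.CHAIN_APPROX_NONE)
    c=max(cs,key=cv2.contourArea); print(cv2.contourArea(c), cv2.approxPolyDP(c,4,True)[:,0].tolist())
    W=ray(n,pts,.005)[:,:2]; rc=cv2.minAreaRect(W.astype(np.float32)); print(rc)
    q=dpt(n,pts,d); print('depth z med',np.median(q,0),np.median(np.abs(q[:,:2]-W)))
    cv2.imwrite(f'pics/b_{n}.png',cv2.resize(p[y:y+h,x:x+w,::-1],None,fx=5,fy=5,interpolation=cv2.INTER_CUBIC))
E
```

```text
scene tcp px [[430.43703405 133.55554728]]
2042.0 [[279, 224], [268, 219], [275, 225], [267, 233], [271, 224], [261, 227], [233, 214], [200, 243], [236, 263], [266, 232], [236, 266], [196, 244], [230, 213], [193, 245], [238, 269]]
((0.5549216270446777, 0.05950654298067093), (0.17871612310409546, 0.2330436408519745), 11.733843803405762)
depth z med [0.54599495 0.08518728 0.00445039] 0.000777592163918428
top tcp px [[418.75696639 281.4672215 ]]
2549.5 [[249, 177], [244, 179], [246, 211], [239, 180], [192, 190], [201, 233], [259, 220]]
((0.5295261144638062, 0.03705321252346039), (0.39240792393684387, 0.28536832332611084), 89.22486114501953)
depth z med [0.54462431 0.04949014 0.00693434] 0.00015149539895047484
```

View pics/b_scene.png

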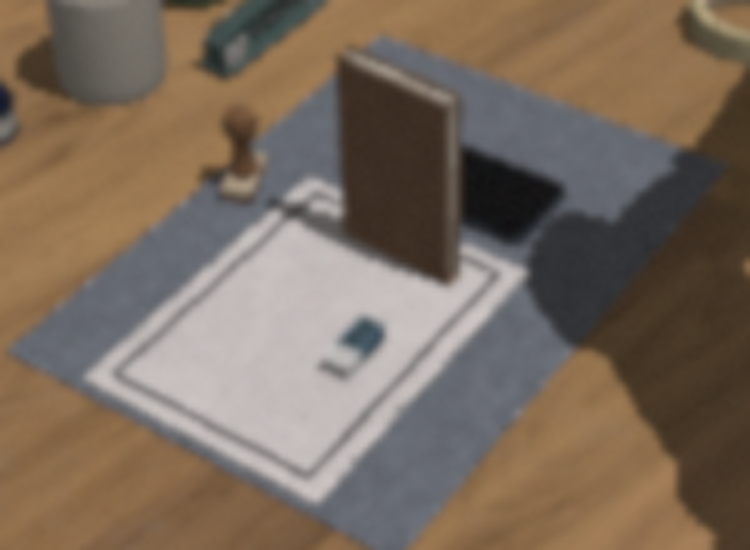

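View pics/b_top.png

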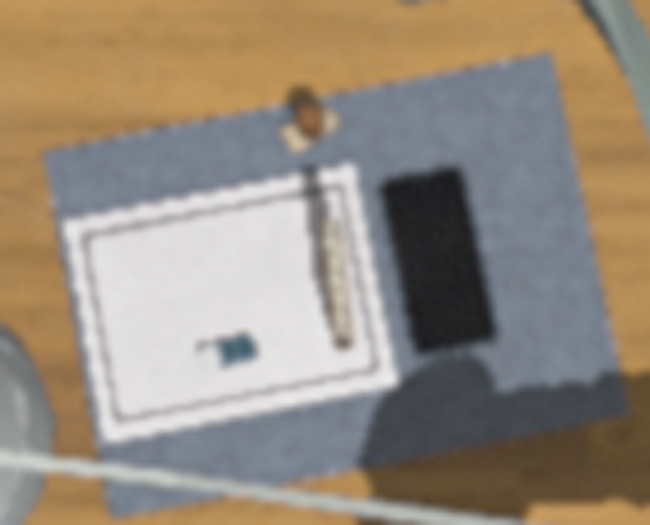

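```bash
cat >> h.py <<'E'
def cloud(n,d,x0,y0,x1,y1):
    c,M,f=cam(n); u,v=np.meshgrid(np.arange(x0,x1),np.arange(y0,y1)); z=d[y0:y1,x0:x1]
    return c['origin']+np.stack([(u-c['cx'])/f*z,-(v-c['cy'])/f*z,-z],-1)@M.T
Bc=np.array([.555,.0595]); th=np.radians(11.73)
bx=np.array([np.cos(th),np.sin(th)]); by=np.array([-np.sin(th),np.cos(th)])
def tb(P): P=np.atleast_2d(P)[:,:2]-Bc; return np.c_[P@bx,P@by]
E
python3 - <<'E'
from h import *
np.set_printoptions(precision=4,suppress=True)
top=np.array([(62,220),(350,163),(398,380),(108,440)])/5+[180,145]
w=ray('top',top-.4,.005); print(w, tb(w), w.mean(0))
s=lambda l:np.array(l)/5+[175,170]-.4
print('outline scene',tb(ray('scene',s([(318,193),(497,270),(308,475),(118,373)]),.005)))
print('nb top scene',ray('scene',s([(340,55),(352,50),(461,98),(448,103)]),.155),tb(ray('scene',s([(340,55),(352,50),(461,98),(448,103)]),.155)))
print('nb bottom scene',tb(ray('scene',s([(345,240),(447,284),(459,277)]),.005)))
for n,b in (('scene',(200,205,275,270)),('top',(192,175,260,235))):
    d=np.load(f'a_{n}.npz')['d']; P=cloud(n,d,*b).reshape(-1,3); t=tb(P)
    e=(P[:,2]>.011)&(P[:,2]<.025)&(np.abs(t[:,0])<.09)&(t[:,1]>-.075)&(t[:,1]<.12)
    print(n,'eraser',e.sum(),P[e].mean(0) if e.any() else 0, cv2.minAreaRect(t[e].astype(np.float32)) if e.any() else 0)
d=np.load('a_scene.npz')['d']; P=cloud('scene',d,235,170,275,235).reshape(-1,3); t=tb(P)
e=(P[:,2]>.03)&(P[:,2]<.145)&(np.abs(t[:,0])<.07)&(t[:,1]<-.04)
l=np.polyfit(t[e,0],t[e,1],1); print('cover',e.sum(),l,np.degrees(np.arctan(l[0])),t[e].min(0),t[e].max(0),P[e,2].max())
d=np.load('a_top.npz')['d']; P=cloud('top',d,225,165,265,225).reshape(-1,3); t=tb(P)
e=(P[:,2]>.14)&(P[:,2]<.17);print('top face',e.sum(),cv2.minAreaRect(t[e].astype(np.float32)),np.median(P[e,2]))
P=cloud('top',d,0,0,512,384); print('lamp',P[235,125],P[232,165],P[250,290],P[235,30],P[100,75],P[120,285],P[220,328])
E
```

```text
[[ 0.6216  0.1921  0.005 ]
 [ 0.6704 -0.0384  0.005 ]
 [ 0.4964 -0.0783  0.005 ]
 [ 0.4466  0.1509  0.005 ]] [[ 0.0922  0.1163]
 [ 0.0931 -0.1193]
 [-0.0854 -0.123 ]
 [-0.0875  0.1116]] [0.5588 0.0566 0.005 ]
outline scene [[ 0.0734 -0.1071]
 [-0.0726 -0.108 ]
 [-0.0741  0.1029]
 [ 0.0737  0.1019]]
nb top scene [[ 0.6004 -0.0143  0.155 ]
 [ 0.599  -0.0233  0.155 ]
 [ 0.5152 -0.0355  0.155 ]
 [ 0.5172 -0.0264  0.155 ]] [[ 0.0294 -0.0815]
 [ 0.0263 -0.09  ]
 [-0.0583 -0.0849]
 [-0.0544 -0.0764]]
nb bottom scene [[ 0.0287 -0.0772]
 [-0.0525 -0.0785]
 [-0.0554 -0.0885]]
scene eraser 76 [0.5146 0.0583 0.0158] ((-0.04060134291648865, -0.022453203797340393), (0.10499133169651031, 0.024363640695810318), 87.39266204833984)
top eraser 202 [0.5443 0.0725 0.014 ] ((0.0011503621935844421, 0.020193882286548615), (0.18680131435394287, 0.17802812159061432), 89.53256225585938)
cover 684 [-0.0291 -0.0806] -1.668428585329652 [-0.0553 -0.0906] [ 0.0356 -0.0734] 0.14499941938209493
top face 93 ((-0.009106751531362534, -0.08710483461618423), (0.013711512088775635, 0.0864458754658699), 86.00730895996094) 0.15409514836087967
lamp [0.4478 0.0577 1.1651] [0.4501 0.0415 1.1139] [ 0.4378 -0.0595  1.1498] [0.4488 0.0571 1.2752] [0.5874 0.1552 1.0523] [ 0.5318 -0.0541  1.1656] [ 0.4668 -0.1296  0.9698]
```

```bash
python3 - <<'E'
from h import *
np.set_printoptions(precision=4,suppress=True)
for n,b in (('scene',(235,230,258,248)),('top',(212,205,236,224))):
    p=np.load(f'a_{n}.npz')['p']; x0,y0,x1,y1=b
    hsv=cv2.cvtColor(p,cv2.COLOR_RGB2HSV)[y0:y1,x0:x1]
    m=(hsv[...,0]>90)&(hsv[...,0]<115)&(hsv[...,1]>70)
    q=np.argwhere(m)[:,::-1]+[x0,y0]
    t=tb(ray(n,q,.014 if n=='top' else .014)); print(n,m.sum(),q.mean(0),t.mean(0),cv2.minAreaRect(t.astype(np.float32)))
s=lambda l:np.array(l)/5+[175,170]-.4
print('scene top corners',tb(ray('scene',s([(362,318),(385,325),(345,372),(322,362)]),.017)))
t=np.array([(200,347),(258,345)])/5+[180,145]-.4
print(tb(ray('top',t,.014)))
E
```

```text
scene 11 [248.2727 237.1818] [-0.0438 -0.0018] ((-0.042318012565374374, -0.002536810003221035), (0.013775330036878586, 0.013075447641313076), 81.00590515136719)
top 15 [227.  214.4] [-0.037  -0.0024] ((-0.0373903252184391, -0.0023178495466709137), (0.01582169532775879, 0.011834078468382359), 79.27116394042969)
scene top corners [[-0.032  -0.0117]
 [-0.0477 -0.0145]
 [-0.0507  0.0327]
 [-0.0339  0.0336]]
[[-0.0298  0.026 ]
 [-0.0371 -0.0193]]
```

arm_command(plan="0 0 -0.03 7; 0 0 -0.03 6.9; 0.027 -0.0407 0 0; 0.027 -0.0407 0 0; 0.027 -0.0407 0 0; 0.027 -0.0407 0 0; 0.027 -0.0407 0 0; 0.027 -0.0407 0 0; 0.027 -0.0407 0 0; 0.027 -0.0407 0 0; 0.027 -0.0407 0 0; 0.027 -0.0407 0 0; 0.027 -0.0407 0 0; 0.027 -0.0407 0 0; 0.027 -0.0407 0 0; 0.027 -0.0407 0 0; 0.027 -0.0407 0 0; 0 0 0 0; 0 0 0 0", hand=1)

```text
clock: 2.48
tcp_pos: [0.5641, 0.0705, 0.2683]
orientation: [3.125, 0.32, -0.002]
contact_force: [-0.6, -0.7, -0.5]
grip_width: -0.0002
gripper_force: 0.0
```

```bash
cat > st.py <<'E'
from h import *
np.set_printoptions(precision=4,suppress=True)
o=r.get_obs(); M=R.from_rotvec(o['orientation']).as_matrix()
print(o['clock'],o['tcp_pos'],'board',tb(o['tcp_pos']),'toolx deg',np.degrees(np.arctan2(M[1,0],M[0,0])),'tilt',M[:,2],o['contact_force'],o['grip_width'])
E
python3 st.py; python3 -c "
from h import *
grab('scene','c')"
```

```text
2.475 [0.5641 0.0705 0.2683] board [[0.0111 0.0089]] toolx deg 11.69453878809106 tilt [-0.0011 -0.0008 -1.    ] [-0.5937 -0.7301 -0.4937] -0.00021735113053136982
```

View pics/c_scene.png

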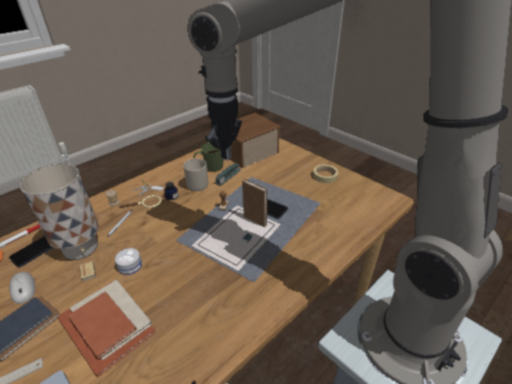

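arm_command(plan="0 0 0.05 0; 0 0 0.05 0; 0 0 0.05 0; 0 0 0.05 0; 0 0 0.015 0; 0 0 0.015 0; 0 0 0.015 0; 0 0 0 0")

```text
clock: 3.52
tcp_pos: [0.5644, 0.0711, 0.0236]
orientation: [3.125, 0.32, -0.001]
contact_force: [0.7, 0.0, 0.5]
grip_width: -0.0001
gripper_force: 0.0
```

arm_command(plan="-0.006 0 0 0; -0.006 0 0 0; -0.006 0 0 0; -0.006 0 0 0; -0.006 0 0 0; -0.006 0 0 0; -0.006 0 0 0; -0.006 0 0 0; -0.006 0 0 0; 0 0 0 0")

```text
clock: 4.78
tcp_pos: [0.5111, 0.0601, 0.0238]
orientation: [3.125, 0.32, -0.001]
contact_force: [-0.0, 0.3, -0.7]
grip_width: 0.0001
gripper_force: 0.0
```

```bash
python3 st.py; python3 -c "
from h import *
p,d=grab('scene','d')
cv2.imwrite('pics/d1.png',cv2.resize(p[150:290,165:325,::-1],None,fx=4,fy=4,interpolation=cv2.INTER_CUBIC))"
```

```text
4.775 [0.5111 0.0601 0.0238] board [[-0.0429  0.0095]] toolx deg 11.700440568818836 tilt [-0.0004 -0.0002 -1.    ] [-0.0346  0.3333 -0.7117] 0.00012056512911730853
```

View pics/d1.png

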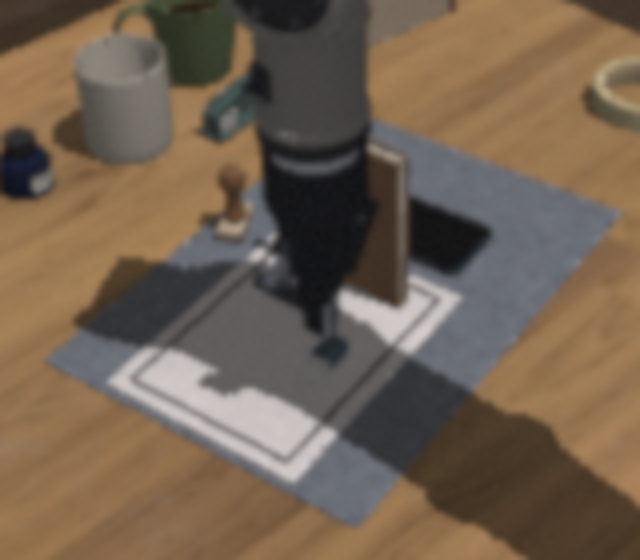

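arm_command(plan="-0.006 0 0 0; -0.006 0 0 0; -0.006 0 0 0; -0.006 0 0 0; -0.006 0 0 0; -0.006 0 0 0; -0.004 0 0 0; 0 0 0 0; 0.015 0 0 0; 0.015 0 0 0; 0 0 -0.05 0; 0 0 -0.06 0; 0 0 -0.06 0; 0 0 -0.06 0; 0 0 -0.03 0; 0 0 0 0")

```text
clock: 6.82
tcp_pos: [0.5044, 0.0589, 0.287]
orientation: [-3.125, -0.32, -0.01]
contact_force: [0.2, 0.3, -0.9]
grip_width: -0.0
gripper_force: 0.0
```

```bash
python3 st.py; python3 -c "
from h import *
p,d=grab('scene','e')
cv2.imwrite('pics/e1.png',cv2.resize(p[150:290,165:325,::-1],None,fx=5,fy=4,interpolation=cv2.INTER_CUBIC))"
```

```text
6.825 [0.5044 0.0589 0.287 ] board [[-0.0497  0.0097]] toolx deg 11.702090526176821 tilt [ 0.0063  0.0012 -1.    ] [ 0.2451  0.3024 -0.9368] -3.642724632510323e-05
```

View pics/e1.png

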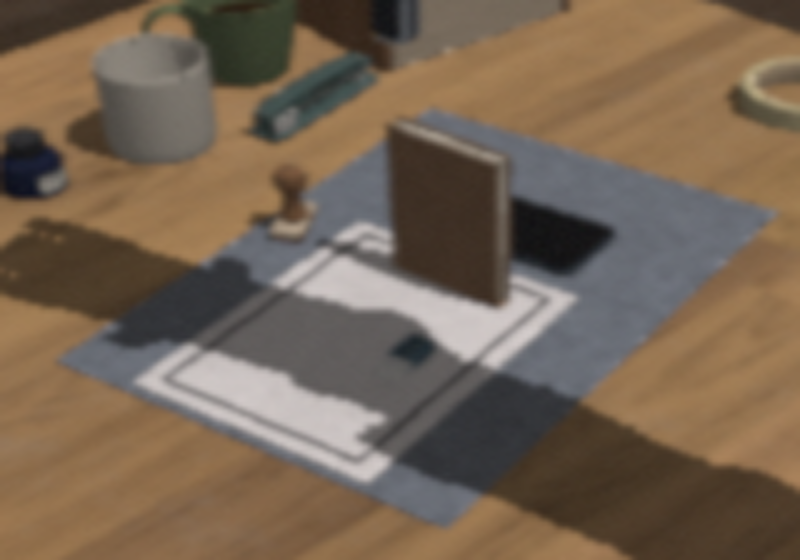

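```bash
python3 - <<'E'
from h import *
np.set_printoptions(precision=4,suppress=True)
print(proj('scene',[[.5111,.0601,.0098],[.5111,.0601,.0238],[.5111,.0601,.1]]),'crop',(proj('scene',[.5111,.0601,.0098])-[165,150])*4)
a=np.load('a_scene.npz'); 
p,d=grab('top','e')
for n,T,b in (('scene','d',(225,210,262,250)),('top','e',(205,198,240,230)),('top','a',(205,198,240,230)),('scene','e',(235,228,262,250))):
    f=np.load(f'{T}_{n}.npz'); x0,y0,x1,y1=b; hsv=cv2.cvtColor(f['p'],cv2.COLOR_RGB2HSV)[y0:y1,x0:x1]
    m=(hsv[...,0]>90)&(hsv[...,0]<115)&(hsv[...,1]>60)
    q=np.argwhere(m)[:,::-1]+[x0,y0]; print(T,n,m.sum(),q.mean(0), tb(ray(n,q,.014)).mean(0))
d=np.load('d_scene.npz')['d']; P=cloud('scene',d,232,200,262,245)
# lowest dark/gripper points
t=tb(P.reshape(-1,3)).reshape(P.shape[:2]+(2,))
for v in range(0,45,3): print(200+v,[f"{P[v,u,2]:.3f}" for u in range(0,30,3)])
E
```

```text
[[245.9853 240.1625]
 [245.8493 236.9216]
 [245.0704 218.3662]] crop [[323.9413 360.65  ]]
d scene 15 [247.7333 237.2667] [-0.0426 -0.0005]
e top 0 [nan nan] [nan nan]
a top 17 [226.9412 214.4118] [-0.037  -0.0021]
e scene 19 [247.6316 236.9474] [-0.0415 -0.0015]
200 ['0.188', '0.194', '0.197', '0.198', '0.201', '0.198', '0.197', '0.188', '0.181', '0.135']
203 ['0.178', '0.184', '0.188', '0.189', '0.188', '0.188', '0.185', '0.180', '0.131', '0.096']
206 ['0.004', '0.172', '0.177', '0.180', '0.179', '0.177', '0.148', '0.143', '0.125', '0.083']
209 ['0.006', '0.164', '0.168', '0.159', '0.152', '0.153', '0.141', '0.116', '0.113', '0.072']
212 ['0.008', '0.153', '0.160', '0.149', '0.147', '0.147', '0.133', '0.112', '0.052', '0.059']
215 ['0.005', '0.150', '0.145', '0.142', '0.134', '0.128', '0.116', '0.099', '0.038', '0.045']
218 ['0.142', '0.140', '0.109', '0.117', '0.116', '0.118', '0.100', '0.020', '0.029', '0.033']
221 ['0.139', '0.141', '0.130', '0.097', '0.107', '0.097', '0.088', '0.008', '0.014', '0.019']
224 ['0.002', '0.131', '0.120', '0.110', '0.094', '0.086', '0.004', '0.001', '0.005', '0.004']
227 ['0.006', '0.004', '0.002', '0.098', '0.077', '0.073', '0.005', '0.002', '0.005', '0.006']
230 ['0.006', '0.007', '0.004', '0.062', '0.069', '0.063', '0.003', '0.005', '0.004', '0.003']
233 ['0.005', '0.005', '0.004', '0.004', '0.057', '0.050', '0.005', '0.003', '0.002', '0.006']
236 ['0.006', '0.003', '0.006', '0.006', '0.017', '0.016', '0.015', '0.007', '0.003', '0.004']
239 ['0.005', '0.006', '0.005', '0.016', '0.012', '0.015', '0.007', '0.007', '0.006', '0.005']
242 ['0.007', '0.004', '0.005', '0.017', '0.015', '0.007', '0.005', '0.006', '0.005', '0.006']<stdin>:9: RuntimeWarning: Mean of empty slice.
  ret = um.true_divide(
```

```bash
python3 - <<'E'
from h import *
np.set_printoptions(precision=4,suppress=True)
for T,tc in (('c',[.5641,.0705,.2683]),('d',[.5111,.0601,.0238]),('e',[.5044,.0589,.287])):
    f=np.load(f'{T}_scene.npz'); P=cloud('scene',f['d'],0,0,512,384).reshape(-1,3); tc=np.array(tc)
    u=np.stack(np.meshgrid(np.arange(512),np.arange(384)),-1).reshape(-1,2)
    e=(np.hypot(*(P[:,:2]-tc[:2]).T)<.1)&(P[:,2]>max(tc[2]-.03,.022))&(P[:,2]<tc[2]+.2); e&=~((tb(P)[:,1]<-.06)&(P[:,2]<.16))
    Q=P[e]; print(T,e.sum(),'lowest rel',np.sort(Q[:,2])[:8]-tc[2],'px',u[e][np.argsort(Q[:,2])[:4]].tolist(), 'tip proj',proj('scene',tc-[0,0,.014]))
    for lo in (-.03,0,.02,.04,.06,.08,.1,.13,.16):
        s=Q[(Q[:,2]-tc[2]>=lo)&(Q[:,2]-tc[2]<lo+.02)]
        if len(s): q=(s[:,:2]-tc[:2]); print(lo,len(s),np.c_[q@bx,q@by].min(0),np.c_[q@bx,q@by].max(0))
E
```

```text
c 1522 lowest rel [0.0214 0.0229 0.0234 0.024  0.0242 0.0243 0.0252 0.0264] px [[224, 159], [227, 160], [225, 159], [222, 158]] tip proj [[227.5567 169.2141]]
0.02 46 [-0.011  -0.0048] [0.009 0.017]
0.04 64 [-0.0114 -0.011 ] [0.0065 0.0178]
0.06 115 [-0.0134 -0.0362] [0.0132 0.0412]
0.08 178 [-0.0176 -0.0496] [0.0161 0.0563]
0.1 248 [-0.0194 -0.0574] [0.0109 0.0647]
0.13 114 [-0.0335 -0.0269] [0.0086 0.0457]
0.16 240 [-0.038  -0.0149] [0.0278 0.0415]
d 922 lowest rel [0.0221 0.0256 0.0262 0.0266 0.0272 0.0276 0.028  0.03  ] px [[243, 233], [246, 234], [245, 233], [247, 233]] tip proj [[245.9853 240.1625]]
0.02 29 [-0.0102 -0.012 ] [0.0062 0.0168]
0.04 37 [-0.0109 -0.0106] [0.0067 0.0175]
0.06 67 [-0.0129 -0.0373] [0.0136 0.0391]
0.08 94 [-0.0168 -0.0474] [0.0123 0.0566]
0.1 152 [-0.0192 -0.0608] [0.0133 0.0648]
0.13 59 [-0.0196  0.0095] [0.0121 0.0436]
0.16 156 [-0.0375 -0.0096] [0.03   0.0417]
e 1619 lowest rel [0.0222 0.0224 0.0242 0.0242 0.0244 0.0244 0.026  0.0261] px [[240, 159], [242, 160], [241, 159], [244, 160]] tip proj [[245.0573 170.3303]]
0.02 46 [-0.0111 -0.0026] [0.0092 0.0178]
0.04 65 [-0.0117 -0.0036] [0.0067 0.0179]
0.06 116 [-0.0139 -0.0327] [0.0098 0.0407]
0.08 182 [-0.018  -0.0516] [0.0125 0.0576]
0.1 263 [-0.0211 -0.0551] [0.0131 0.066 ]
0.13 120 [-0.0307 -0.0125] [0.0157 0.0453]
0.16 266 [-0.0389 -0.0168] [0.0275 0.041 ]
```

arm_command(plan="0.03 0 0.02 0; 0.03 0 0.03 0; 0 0 0.05 0; 0 0 0.05 0; 0 0 0.05 0; 0 0 0.04 0; 0 0 0.02 0; 0 0 0.01 0; 0 0 0.01 0; 0 0 0.005 0; 0 0 0 0; 0 0 0 0")

```text
clock: 8.43
tcp_pos: [0.561, 0.0705, -0.0006]
orientation: [-3.125, -0.32, -0.002]
contact_force: [-0.3, 0.3, 0.1]
grip_width: 0.0003
gripper_force: 0.0
```

arm_command(plan="0 0 0.003 0; 0 0 0.003 0; 0 0 0.002 0; 0 0 0.002 0; 0 0 0 0")

```text
clock: 9.05
tcp_pos: [0.5604, 0.0704, -0.0114]
orientation: [3.125, 0.32, -0.001]
contact_force: [-0.2, 0.5, 0.1]
grip_width: 0.0
gripper_force: 0.0
```

```bash
python3 st.py; cat > tip.py <<'E'
from h import *
import sys
T=sys.argv[1]; p,D=grab('scene',T); tc=r.get_obs()['tcp_pos']
P=cloud('scene',D,0,0,512,384).reshape(-1,3); t=tb(P); q=tb(P)-tb(tc)
e=(np.abs(q[:,0])<.02)&(np.abs(q[:,1])<.025)&(P[:,2]<.1)
g=p.reshape(-1,3).max(1)<60
print('tip z',np.sort(P[e&(P[:,2]>.008)][:,2])[:8],'dark',np.sort(P[e&g][:,2])[:6],len(P[e&g]))
E
python3 tip.py f
```

```text
9.05 [ 0.5604  0.0704 -0.0114] board [[0.0075 0.0095]] toolx deg 11.697615066447792 tilt [-0.0004 -0.0001 -1.    ] [-0.2488  0.5498  0.0785] 4.0981305127475884e-05
tip z [0.01284293 0.01631697 0.01660617 0.01672877 0.01711959 0.01768439
 0.0178698  0.01879428] dark [0.01672877 0.01879428 0.01952046 0.02226321 0.02258064 0.02289018] 160
```

arm_command(plan="0 0 0.002 0; -0.006 0 0 0; -0.006 0 0 0; -0.006 0 0 0; -0.006 0 0 0; -0.006 0 0 0; -0.006 0 0 0; -0.006 0 0 0; -0.006 0 0 0; 0 0 0 0")

```text
clock: 10.35
tcp_pos: [0.5129, 0.0604, -0.0132]
orientation: [3.125, 0.32, -0.001]
contact_force: [0.1, 0.4, 0.4]
grip_width: -0.0002
gripper_force: 0.0
```

```bash
python3 st.py; python3 tip.py g; python3 - <<'E'
from h import *
f=np.load('g_scene.npz')['p'][225:265,225:270]
hsv=cv2.cvtColor(f,cv2.COLOR_RGB2HSV); m=(hsv[...,0]>90)&(hsv[...,0]<115)&(hsv[...,1]>60)
q=np.argwhere(m)[:,::-1]+[225,225]; print(len(q),q.mean(0),tb(ray('scene',q,.014)).mean(0))
E
```

```text
10.35 [ 0.5129  0.0604 -0.0132] board [[-0.041   0.0095]] toolx deg 11.69976084435361 tilt [-0.0005 -0.0003 -1.    ] [0.1179 0.3598 0.4435] -0.00022437316955663586
tip z [0.00819458 0.00924228 0.00965311 0.01059926 0.01140339 0.01188753
 0.01355804 0.01376668] dark [-0.74854477 -0.73866296  0.01479505  0.01596658  0.01628468  0.01635991] 165
20 [253.45 240.05] [-0.06441918 -0.00028638]
```

arm_command(plan="-0.006 0 0 0; -0.006 0 0 0; -0.006 0 0 0; -0.006 0 0 0; -0.006 0 0 0; -0.006 0 0 0; -0.006 0 0 0; 0 0 0 0; 0.015 0 0 0; 0 0 -0.05 0; 0 0 -0.06 0; 0 0 -0.06 0; 0 0 -0.06 0; 0 0 -0.06 0; 0 0 -0.03 0; 0 0 0 0")

```text
clock: 12.4
tcp_pos: [0.4896, 0.0559, 0.3101]
orientation: [-3.125, -0.32, -0.01]
contact_force: [-0.8, 0.4, -1.6]
grip_width: -0.0002
gripper_force: 0.0
```

```bash
python3 st.py; python3 - <<'E'
from h import *
np.set_printoptions(precision=4,suppress=True)
p,d=grab('scene','k')
f=p[225:275,225:280]
hsv=cv2.cvtColor(f,cv2.COLOR_RGB2HSV); m=(hsv[...,0]>90)&(hsv[...,0]<115)&(hsv[...,1]>60)
q=np.argwhere(m)[:,::-1]+[225,225]; print(len(q),q.mean(0),tb(ray('scene',q,.014)).mean(0))
P=cloud('scene',d,235,170,275,235).reshape(-1,3); t=tb(P)
e=(P[:,2]>.03)&(P[:,2]<.145)&(np.abs(t[:,0])<.07)&(t[:,1]<-.04)
l=np.polyfit(t[e,0],t[e,1],1); print('cover',e.sum(),l,t[e].min(0),t[e].max(0))
cv2.imwrite('pics/k1.png',cv2.resize(p[170:290,185:325,::-1],None,fx=5,fy=5,interpolation=cv2.INTER_CUBIC))
E
```

```text
12.4 [0.4896 0.0559 0.3101] board [[-0.0648  0.0097]] toolx deg 11.70362775193797 tilt [ 0.0066  0.0011 -1.    ] [-0.7849  0.3602 -1.5655] -0.0001783482540855616
17 [265.7059 246.6471] [-0.1113  0.0024]
cover 686 [-0.0294 -0.0806] [-0.0552 -0.0908] [ 0.0366 -0.0742]
```

View pics/k1.png

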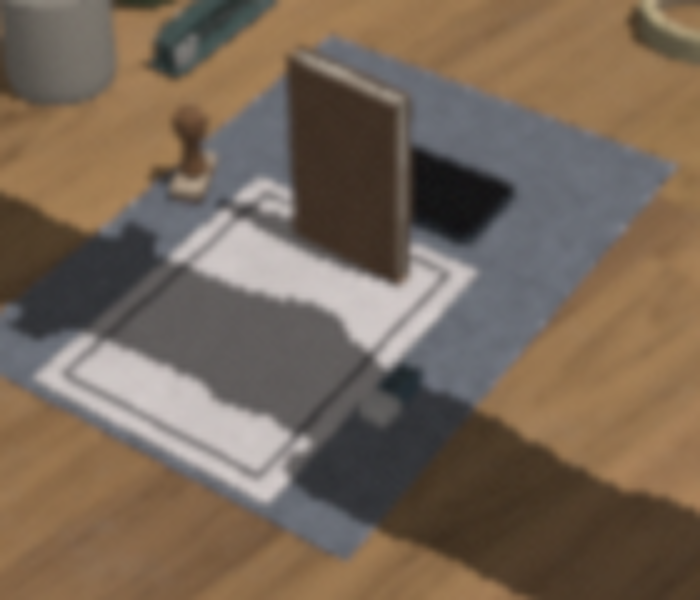

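arm_command(plan="0.011 0.03 0 0; 0.011 0.03 0 0; 0.011 0.03 0 0; 0.011 0.03 0 0; 0.011 0.03 0 0; 0 0 0.05 0; 0 0 0.05 0; 0 0 0.05 0; 0 0 0.03 0; 0 0 0.017 0; 0 0 0 0")

```text
clock: 13.82
tcp_pos: [0.5705, -0.0804, 0.1083]
orientation: [-3.124, -0.321, 0.005]
contact_force: [0.1, 0.5, -0.5]
grip_width: -0.0001
gripper_force: 0.0
```

```bash
python3 st.py
```

```text
13.825 [ 0.5705 -0.0804  0.1083] board [[-0.0133 -0.1401]] toolx deg 11.71476931664272 tilt [-0.003   0.0005 -1.    ] [ 0.0647  0.5102 -0.4585] -0.00012985495226895124
```

arm_command(plan="0.003 0 -0.004 0; 0 -0.004 0 0; 0 -0.004 0 0; 0 -0.004 0 0; 0 -0.004 0 0; 0 -0.004 0 0; 0 -0.004 0 0; 0 -0.003 0 0; 0 -0.003 0 0; 0 -0.003 0 0; 0 -0.003 0 0; 0 -0.003 0 0; 0 -0.003 0 0")

```text
clock: 15.45
tcp_pos: [0.5658, -0.0386, 0.1138]
orientation: [-3.125, -0.32, -0.0]
contact_force: [0.3, 0.1, -0.2]
grip_width: -0.0003
gripper_force: 0.0
```

```bash
cat > nb.py <<'E'
from h import *
import sys
p,d=grab('scene',sys.argv[1]); P=cloud('scene',d,190,150,300,270).reshape(-1,3); t=tb(P)
for a,b in ((.012,.03),(.03,.06),(.06,.09),(.09,.12),(.12,.15)):
    e=(P[:,2]>a)&(P[:,2]<b)&(t[:,0]>-.055)&(t[:,0]<.04)&(t[:,1]<.1)&(t[:,1]>-.12)
    print(a,e.sum(),np.median(t[e],0) if e.any() else '')
E
python3 st.py; python3 nb.py l
```

```text
15.45 [ 0.5658 -0.0386  0.1138] board [[-0.0094 -0.0983]] toolx deg 11.697294669913548 tilt [-0.  0. -1.] [ 0.2709  0.1469 -0.1799] -0.00027460719234213626
0.012 89 [-0.01768714 -0.07885283]
0.03 146 [-0.01550893 -0.07633452]
0.06 165 [-0.01612493 -0.0741789 ]
0.09 169 [-0.01527332 -0.07169523]
0.12 189 [-0.01808399 -0.06928757]
```

arm_command(plan="0 -0.003 0 0; 0 -0.003 0 0; 0 -0.003 0 0; 0 -0.003 0 0; 0 0 0 0; 0 0 0 0; 0 0 0 0; 0 0.01 0 0; 0 0 -0.05 0; 0 0 -0.06 0; 0 0.03 -0.06 0; 0 0.06 0 0; 0 0.06 0 0; 0 0.06 0 0; 0 0.06 0 0; 0 0 0 0; 0 0 0 0; 0 0 0 0")

```text
clock: 17.75
tcp_pos: [0.62, -0.2976, 0.2799]
orientation: [-3.124, -0.324, -0.0]
contact_force: [-0.8, 1.0, 0.1]
grip_width: 0.0
gripper_force: 0.0
```

```bash
python3 st.py; python3 nb.py m; python3 - <<'E'
from h import *
z=np.load('m_scene.npz'); p=z['p']
P=cloud('scene',z['d'],190,170,300,270).reshape(-1,3); t=tb(P)
e=(P[:,2]>.0125)&(P[:,2]<.03)&(np.abs(t[:,0])<.08)&(np.abs(t[:,1])<.12)
print('nb rect board',cv2.minAreaRect(t[e].astype(np.float32)),np.median(P[e,2]))
cv2.imwrite('pics/m1.png',cv2.resize(p[170:290,185:325,::-1],None,fx=5,fy=5,interpolation=cv2.INTER_CUBIC))
E
```

```text
17.75 [ 0.62   -0.2976  0.2799] board [[-0.009  -0.3629]] toolx deg 11.823857553966599 tilt [ 0.0002  0.0007 -1.    ] [-0.7976  0.9852  0.0533] 2.803438249209152e-05
0.012 918 [-0.00604709  0.00343992]
0.03 0 
0.06 0 
0.09 0 
0.12 0 
nb rect board ((-0.0026888735592365265, 9.758025407791138e-05), (0.15069185197353363, 0.09369927644729614), 85.5564956665039) 0.018121089235489052
```

View pics/m1.png

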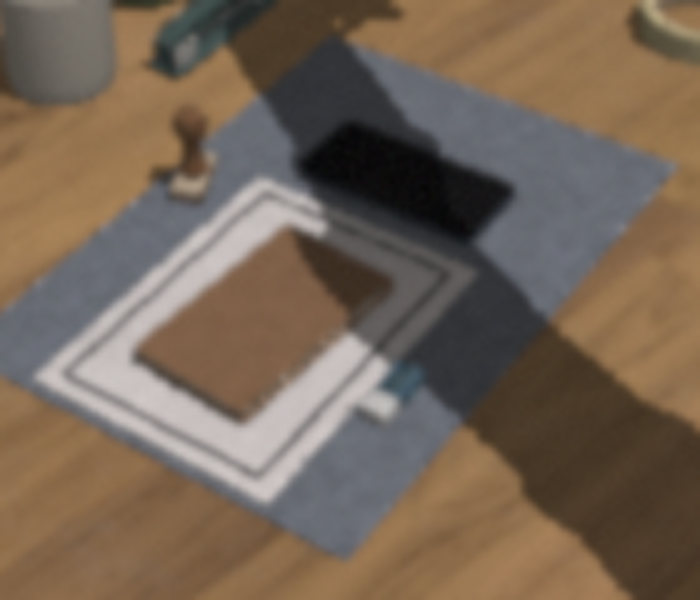

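The picture shows the notebook flat inside the outline, centred near crop (265,325). The eraser is on the pad outside the outline at about (390,395). The phone and stamp are where they were.

```bash
python3 -c "
from bench import ticket
print(ticket.hand_in())"
```

```text
the job is handed in; nothing more can be done
None
```

The job is handed in: the eraser is outside the outline on the desk pad, the notebook was then tipped away from the phone and lies flat wholly inside the outline, and nothing else was touched; this took about 18 s of the allowed 54 s.

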